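# Set the coat on a castor stem under the timed UV lamp

## Task

The coat on the end of the black castor's stem has to be set in UV light. Wind the lamp's spring timer clockwise by its wing key, a part turn at a time, fully up to its stop; then draw the black castor straight up out of its hole in the wooden stand, turn it and finish still holding it up in the lamp's beam, stem pointing straight at the middle of the glass along the beam, its tip about 5 cm from the glass, clear of the lamp. Leave the grey castor in its hole and the mug and the spray can standing where they are.

Things in the scene. Friction and masses are not known exactly. Their poses are not given: they have to be found in the camera images.
- uv_unit: Bench UV lamp, fixed: grey housing 120 (x) x 240 (y) x 55 mm high, origin at the centre of its underside, z up; its front faces its own -x, roughly to the robot. On top: the timer (axis at x = -12, y = -72 mm) and the lamp head in a 76 mm wide steel fork (pivot at x = 14, y = 62, z = 116 mm).
- lamp_head: Lamp head, fixed in the fork at its tilt: a barrel 62 mm in diameter, 85 mm long, silver with fins behind, black and steel in front, violet glass. Origin at the fork's pivot on the barrel's axis; its z axis is the beam, pointing out of the glass, upward at 50 degrees above level and toward the unit's front.
- lamp_glass (a point): Middle of the lamp's violet glass, 45 mm along the beam from the head's origin.
- timer_key (a point): Middle of the top of the timer's wing key, on its upright axis, 93.5 mm above the table. The key: a black upright wing 12 mm thick (its own x), 46 mm long (its own y), 28 mm tall, on a round black skirt 48 mm in diameter, top 65.5 mm above the table; the axes turn with the key. A white line marks the pointer, its +y end.
- timer (a joint): Winding angle of the timer in rad: 0 run down (pointer along the unit's +y), growing as the key is turned clockwise seen from above, 3.6 at the stop (fully wound, pointer at the red mark). The spring pulls harder as it is wound (up to 0.05 N m, plus 0.08 N m of drag); let go, the key stays where it is.
- stand: Wooden block fixed to the table, 66 (x) x 206 (y) x 40 mm high, origin at the centre of its underside. Three holes of 13 mm go down through it in a row at its y = -70, 0 and +70 mm; two hold a castor, the other is empty.
- castor_black: Loose castor, about 0.11 kg, BLACK wheel, standing stem down in a hole of the stand. Its x axis runs along the stem from tip to wheel (up at first). The stem, 11 mm thick, lies at y = -6, z = 17 mm from x = -42 to -11; the flange above it (x = -11 to -8, 26 x 33 mm) rests on the stand. Above are fork and wheel, see wheel_centre.
- stem_tip (a point): Centre of the free end of the black castor's stem, at x = -42, y = -6, z = 17 mm in the castor's frame.
- castor_grey: Like the black castor but with a grey wheel 40 mm in diameter, in another hole of the stand; leave it there. Its flange lies at x = -6 to -3 mm, otherwise its axes are the same.
- mug: White mug, 97 mm high, standing at the back left; leave it.
- spray_can: Spray can with a red cap, 59 mm in diameter, 202 mm high, standing near the robot on the left; leave it.
- wheel_centre (a point): Centre of the black castor's wheel, at x = 17, y = 0, z = 17 mm in its frame; axes as the castor's. Wheel 50 mm in diameter about z, tyre 24 mm wide (z +-12 from here). The two fork cheeks, 33 mm over all in z, reach from the flange up to 5 mm above this point, at y = -16 to 4 mm. Grip across z from above.

How it is judged (in metres and radians):
On the way, in this order (a step that is already met when the one before it is completed fails the run):
1. the timer is wound up to its stop (value of joint timer above 3.4 rad), for 0.2 s.
2. the black castor is drawn out of its hole, held by the fingers (z of stem_tip in the frame of stand above 0.05 m and contact force between the fingers and castor_black above 1 N), for 0.1 s.
At the end, for the whole second after the job is handed in: Timer within 0.3 rad of its stop; fingers alone hold the black castor still, clear of lamp and stand, stem within 15 degrees of the beam and pointing at the glass, tip 25 to 80 mm from it, within 18 mm of the beam axis in x and y; grey castor in its hole, mug and spray can upright (value of joint timer above 3.3 rad and z of stem_tip in the frame of lamp_glass between 0.025 and 0.08 m and x of stem_tip in the frame of lamp_glass between -0.018 and 0.018 m and y of stem_tip in the frame of lamp_glass between -0.018 and 0.018 m and angle between the x axis of castor_black and the z axis of lamp_head, either way round below 0.26 rad and z of castor_black in the frame of lamp_glass above 0.05 m and height (world z) of stem_tip above 0.12 m and linear speed of castor_black below 0.03 m/s and contact force between the fingers and castor_black above 1 N and contact force between each of uv_unit, stand and castor_black below 0.2 N and contact force between the arm and uv_unit below 0.5 N and z of castor_grey in the frame of stand below 0.055 m and angle between castor_grey's own x axis and vertical below 0.2 rad and angle between each of mug, spray_can's own z axis and vertical below 0.2 rad); the arm keeps its last pose, push and grip.
It fails at once if the black castor strikes the lamp (contact force between castor_black and lamp_head above 2 N).
It fails at once if the grey castor is lifted or knocked out of its hole (distance of castor_grey from where it was at the start of the episode above 0.025 m or angle between castor_grey's own x axis and vertical above 0.3 rad).
It fails at once if the mug or the spray can is shifted or knocked over (distance of any of mug, spray_can from where it was at the start of the episode above 0.03 m or angle between any of mug, spray_can's own z axis and vertical above 0.4 rad).
It also fails if it takes over 67 s, if anything falls off the work surface, if the arm or the gripper's body presses on something with over 40 N, if the wrist force passes 120 N, or if a joint passes its speed limit or range.

## Robot

A 6-joint arm with a two-finger parallel gripper is mounted at the origin on the work surface; the furniture and walls round the work are solid. World frame = base frame: x ahead of the robot, y to its left, z up, the work surface at z = 0. Lengths are in mm, angles in degrees, forces in N, time in s.
With the tool pointing down it reaches from about 350 to 975 mm from the base axis. Payload 4.9 kg.
Tool frame: the origin (TCP) lies at the very end of the fingers, on their centre line; the grasp point (between the pads) lies 19 mm behind it; z points along the fingers, y is the line along which they close (so a half turn about z gives the same grasp; the last joint's range is limited). The gripper opens to 85 mm and grips with 20 to 120 N. Pads are 22 mm wide; open, the fingers measure 114 mm over their backs; the gripper's body (76 mm by 85 mm) begins 54 mm behind the grasp point. The pads swing forward as they close: fully open they stand 13 mm farther back than shut.
Start: joints at [-78.61, 3.019, 92.412, -0, 84.569, -6.818], TCP at [195.293, -593.685, 231.304] pointing down, gripper open.
Joint ranges: [-172.51, 172.51], [-57.92, 126.97], [3.15, 148.05], [-58.71, 238.71], [5.1, 150.11], [-179.66, 179.66]. Speed limits (degrees/s): [147.25, 147.25, 180, 180, 180, 180].

## Interface

Orientations are given as [roll, pitch, yaw] about the fixed x, y, z axes, in that order (R = Rz(yaw) Ry(pitch) Rx(roll)).
In Python, from cell import env gives the robot as it stands. The module is installed in compiled form; this text tells all that it offers.
- The arm moves only by the shell command python3 -m handwheel 'ROWS'. ROWS is a JSON object whose one key "moves" holds a list of rows, each an object with "delta_pos": the shift along the world's x, y, z in units of 40 mm (1.0 is 40 mm), a list of three; "roll": the turn about the world's z in units of 5 degrees (1.0 is 5 degrees); "hand": the finger opening in mm, from 0 to 85.4. A call has 1 to 10 rows; each row shifts and turns the commanded pose from where the row before left it; what a row does not reach is not made up. A row lasts 1/10 s, in which the tool goes at most 50 mm and 8.59 degrees, less where a joint would pass 70% of its speed; a pose out of reach is approached as far as the arm can. A call is refused whole if a number of a shift passes 1 or a number of a turn 1, either way. A call with a gripper value outside its range is refused whole. The fingers move at their own pace and stop on an object; the grip force is fixed at half the most. Time passes only in rows, so rows that do not move let the fingers close. It gives the time, the measured TCP pose, the force, the opening and the grip force at its end, in the units of the state.
- env.read_state(): the state, without advancing time (a new reading comes with each control period).
- env.read_camera(name): name is "scene" or "top"; returns the picture (420x560x3 uint8, red, green, blue); there is no depth.
- env.calibration(name): a dict with "vertical_fov" (degrees; the focal length in pixels is half the picture's height over the tangent of half this angle, whatever the lens; pixels are square), "cx", "cy" (the principal point, pixels), "extrinsics" (4x4, takes a point from camera to world coordinates). Camera axes: x right, y up, looking along -z (the intrinsics and any distortion apply to the point x, -y, -z); pixel columns grow to the right and rows downward; lengths in mm; the calibration is good to about 2 mm. A picture is of the moment at which its call begins. calibration takes no time and is no camera call.
- env.sign_off(): hands the job in; it is judged then, once.
The state is a dict: "time_s": time; "q": joint angles; "qvel": joint speeds; "tau": joint torques, N m; "ee_pos": TCP position; "eef_rot": TCP orientation; "force": force on the tool from outside, world axes, zero at the start; "wrist_torque": the same for the moment, N m; "gripper_width": opening from 0.0 (shut) to 1.0 (fully open); "gripper_force": force on a finger pad.
Only numpy, scipy, OpenCV 4.12 (cv2) and the standard library are available. Lean on these libraries where they do the work, as an engineer would, in place of code of your own. Each camera call takes 0.05 s, during which the arm holds its last target. There are 200 camera calls.

## Working session

There is one attempt and no reset: what is moved stays moved. The work goes in short steps, Python scripts to look and compute and a shell command to move; the robot and the scene stay as the last step left them, time stands still between calls to the robot, and variables do not carry over. Pictures are saved under pics/ and viewed, at most 10 in all, crops included, and the job is handed in when it is done.

```bash
mkdir -p pics; cat > h.py <<'E'
import numpy as np, cv2
from cell import env
def shot(n,f):
    im=env.read_camera(n); cv2.imwrite('pics/'+f,im[:,:,::-1]); return im
def cam(n):
    c=env.calibration(n); f=210/np.tan(np.radians(c['vertical_fov']/2)); return c,f,np.array(c['extrinsics'])
def ray(n,u,v):
    c,f,E=cam(n); d=E[:3,:3]@np.array([(u-c['cx'])/f,-(v-c['cy'])/f,-1]); return E[:3,3],d/np.linalg.norm(d)
def onz(n,u,v,z):
    o,d=ray(n,u,v); return o+d*(z-o[2])/d[2]
def tri(a,b):  # a,b=(name,u,v)
    o1,d1=ray(*a);o2,d2=ray(*b)
    s=np.linalg.lstsq(np.c_[d1,-d2],o2-o1,rcond=None)[0]
    p,q=o1+s[0]*d1,o2+s[1]*d2; return (p+q)/2,np.linalg.norm(p-q)
def proj(n,P):
    c,f,E=cam(n); p=E[:3,:3].T@(np.array(P)-E[:3,3]); return np.array([c['cx']-f*p[0]/p[2],c['cy']+f*p[1]/p[2]])
E
python3 - <<'E'
from h import *
for n in('scene','top'):
    shot(n,n+'0.png'); print(env.calibration(n))
print(env.read_state())
E
```

```text
{'vertical_fov': 51.44143640414775, 'cx': 274.79024680288524, 'cy': 209.9492572016228, 'extrinsics': array([[-6.41697507e-01,  6.03787584e-01, -4.72932197e-01,
        -4.64201666e+00],
       [-7.66900067e-01, -4.97570608e-01,  4.05324287e-01,
         4.82495226e+02],
       [ 9.41261119e-03,  6.22787318e-01,  7.82334557e-01,
         9.38971044e+02],
       [ 0.00000000e+00,  0.00000000e+00,  0.00000000e+00,
         1.00000000e+00]])}
{'vertical_fov': 54.56331378952288, 'cx': 284.3536878381452, 'cy': 204.76281903240928, 'extrinsics': array([[ 1.29479865e-03,  9.80550494e-01, -1.96262710e-01,
         2.99109181e+02],
       [-9.99985912e-01,  2.59285946e-04, -5.30175828e-03,
         3.95290166e+01],
       [-5.14775354e-03,  1.96266810e-01,  9.80537016e-01,
         1.19559596e+03],
       [ 0.00000000e+00,  0.00000000e+00,  0.00000000e+00,
         1.00000000e+00]])}
{'time_s': 0.1, 'q': array([-7.86104601e+01,  3.05273270e+00,  9.24850278e+01, -1.13787859e-03,
        8.45686348e+01, -6.82053000e+00]), 'qvel': array([-0.09957668, -0.17277905, -0.21107697,  0.0307204 ,  0.06204781,
        0.04100614]), 'tau': array([-1.64463445e-04, -3.94904101e+01, -3.71364176e+01, -1.19875322e-04,
        3.90129135e-03, -1.95652476e-06]), 'ee_pos': array([ 195.17139407, -593.14574161,  230.18563366]), 'eef_rot': array([-1.79894223e+02, -1.15109146e-02,  1.82101680e+01]), 'force': array([-0.35730629, -0.00085647, -0.02952902]), 'wrist_torque': array([-0.01950617, -0.03077183,  0.01629002]), 'gripper_force': 0.0, 'gripper_width': 0.992248559839785}
```

View pics/scene0.png

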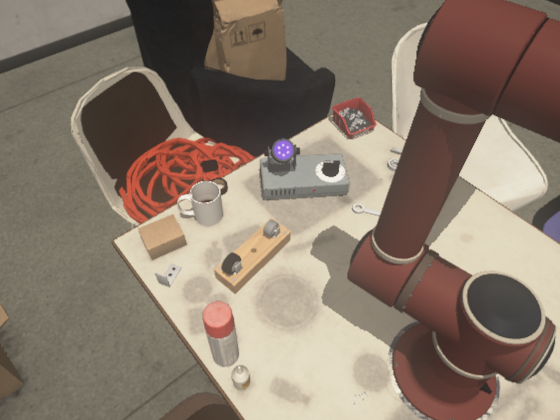

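View pics/top0.png

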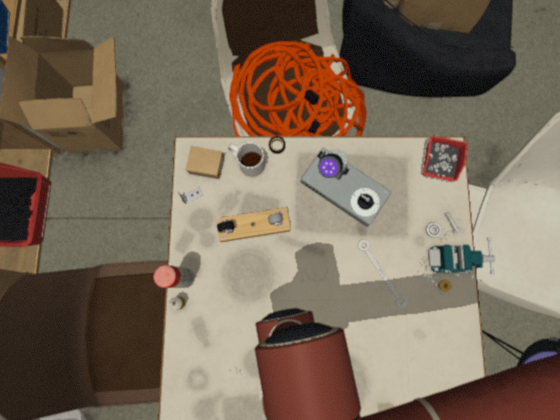

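```bash
python3 - <<'E'
import cv2
a=cv2.imread('pics/top0.png')[140:250,210:400]; b=cv2.imread('pics/scene0.png')[130:290,205:360]
cv2.imwrite('pics/c1.png',cv2.resize(a,None,fx=4,fy=4,interpolation=cv2.INTER_CUBIC))
cv2.imwrite('pics/c2.png',cv2.resize(b,None,fx=3.6,fy=3.6,interpolation=cv2.INTER_CUBIC))
E
```

```text
(no output)
```

View pics/c1.png

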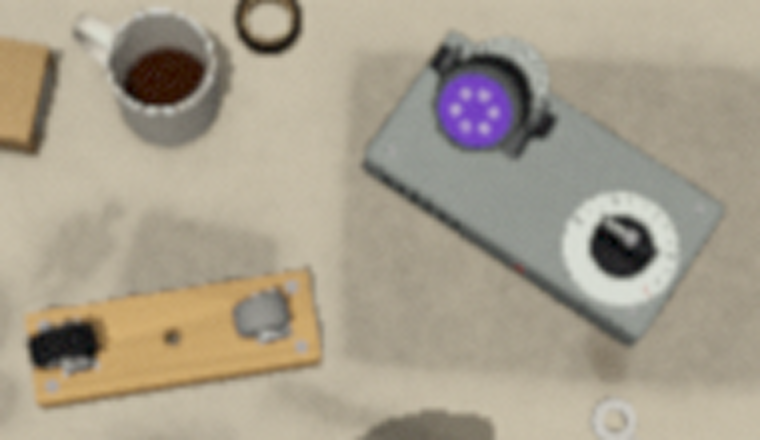

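View pics/c2.png

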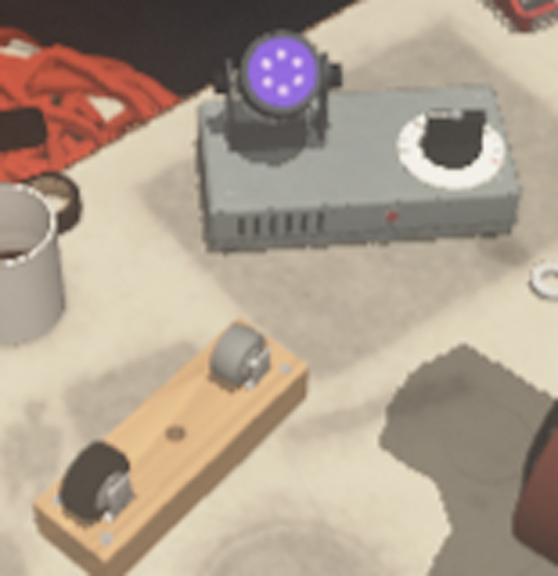

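```bash
python3 - <<'E'
from h import *
T=lambda u,v:(u/4+210-.375,v/4+140-.375)
S=lambda u,v:(u/3.6+205-.36,v/3.6+130-.36)
def g(im,m): 
    n,l,s,c=cv2.connectedComponentsWithStats(m.astype(np.uint8)); k=1+np.argmax(s[1:,4]); return c[k],s[k]
print('stand');q=[onz('top',*T(*p),40) for p in((25,316),(310,268),(322,360),(42,407))]
for p in q:print(p.round(1))
print('stand scene');q=[onz('scene',*S(*p),40) for p in((35,505),(240,322),(308,371))]
for p in q:print(p.round(1))
print('holes',onz('top',*T(172,337),40),onz('scene',*S(176,433),40))
print('unit top')
for p in((365,160),(632,337),(725,208)):print(onz('top',*T(*p),55).round(1))
print('unit scene')
for p in((205,212),(518,200),(497,88)):print(onz('scene',*S(*p),55).round(1))
r={}
for n in('top','scene'):
    im=cv2.imread(f'pics/{n}0.png').astype(int); b,gr,rr=im[...,0],im[...,1],im[...,2]
    m=(b>gr+50)&(b>rr+15)
    m=cv2.morphologyEx(m.astype(np.uint8),cv2.MORPH_CLOSE,np.ones((5,5)))
    if n=='top': m[:,:300]=0
    m[:, 400:]=0; r[n],s=g(im,m); print(n,r[n],s)
print('glass',tri(('top',*r['top']),('scene',*r['scene'])))
print('key', onz('top',*T(621,247),65.5),onz('top',*T(621,229),93.5),onz('scene',*S(453,155),65.5),onz('scene',*S(455,114),93.5))
print('black wheel',onz('top',*T(64,343),90),'side T', [onz('top',*T(*p),80).round(1) for p in((30,352),(97,333))])
E
```

```text
stand
[489.7 242.8  40. ]
[524.9  37.8  40. ]
[457.9  29.2  40. ]
[424.1 228.4  40. ]
stand scene
[490.5 244.1  40. ]
[521.3  43.1  40. ]
[457.5  33.9  40. ]
holes [474.4756315  136.72154283  40.        ] [475.80340157 137.52081028  40.        ]
unit top
[601.6  -2.   55. ]
[ 472.4 -189.8   55. ]
[ 566.  -260.1   55. ]
unit scene
[609.    4.6  55. ]
[ 468.2 -185.5   55. ]
[ 563.2 -259.6   55. ]
top [328.27137546 167.22304833] [319 158  19  19 269]
scene [282.96219931 149.48453608] [274 140  19  20 291]
glass (array([610.81962756, -71.03246688, 151.6203442 ]), np.float64(1.9453687535351025))
key [ 535.15309696 -182.40643013   65.5       ] [ 542.02995662 -177.38452049   93.5       ] [ 526.42195775 -172.44771631   65.5       ] [ 538.92825355 -182.56235888   93.5       ]
black wheel [462.69228768 206.54946253  90.        ] side T [array([457.9, 231.4,  80. ]), array([471.2, 185.4,  80. ])]
```

```bash
python3 -m handwheel '{"moves":[{"delta_pos":[0.6,0.75,0],"roll":1,"hand":85},{"delta_pos":[0.7,0.85,0],"roll":1,"hand":85},{"delta_pos":[0.7,0.85,0],"roll":1,"hand":85},{"delta_pos":[0.7,0.85,0],"roll":1,"hand":85},{"delta_pos":[0.7,0.85,0],"roll":1,"hand":85},{"delta_pos":[0.7,0.85,0],"roll":1,"hand":85},{"delta_pos":[0.7,0.85,0],"roll":1,"hand":85},{"delta_pos":[0.7,0.85,0],"roll":1,"hand":85},{"delta_pos":[0.7,0.85,0],"roll":1,"hand":85},{"delta_pos":[0.7,0.85,0],"roll":1,"hand":85}]}'
```

```text
time_s: 1.1
ee_pos: [471.9, -256.0, 230.9]
eef_rot: [-180.0, -0.0, 68.4]
force: [0.4, -0.5, -0.3]
gripper_width: 0.996
gripper_force: 0.0
```

```bash
python3 -m handwheel '{"moves":[{"delta_pos":[0.7,0.85,0],"roll":1,"hand":60},{"delta_pos":[0.5,0.6,0],"roll":1,"hand":60},{"delta_pos":[0.2,0.25,-0.3],"roll":1,"hand":60},{"delta_pos":[0,0,-0.5],"roll":1,"hand":60},{"delta_pos":[0,0,-0.5],"roll":1,"hand":60},{"delta_pos":[0,0,-0.3],"roll":1,"hand":60},{"delta_pos":[0,0,0],"roll":1,"hand":60},{"delta_pos":[0,0,0],"roll":1,"hand":60},{"delta_pos":[0,0,0],"roll":1,"hand":60},{"delta_pos":[0,0,0],"roll":1,"hand":60}]}'
for i in 1 2; do python3 -m handwheel '{"moves":[{"delta_pos":[0,0,0],"roll":1,"hand":60},{"delta_pos":[0,0,0],"roll":1,"hand":60},{"delta_pos":[0,0,0],"roll":1,"hand":60},{"delta_pos":[0,0,0],"roll":1,"hand":60},{"delta_pos":[0,0,0],"roll":1,"hand":60},{"delta_pos":[0,0,0],"roll":1,"hand":60},{"delta_pos":[0,0,0],"roll":1,"hand":60},{"delta_pos":[0,0,0],"roll":1,"hand":60},{"delta_pos":[0,0,0],"roll":1,"hand":60},{"delta_pos":[0,0,0],"roll":1,"hand":60}]}'; done
python3 -c "
from h import *
print(env.read_state()['q'].round(1))
shot('scene','s1.png');shot('top','t1.png')"
```

```text
time_s: 2.1
ee_pos: [526.9, -189.5, 166.6]
eef_rot: [-180.0, -0.1, 118.4]
force: [0.2, -0.8, -0.1]
gripper_width: 0.7
gripper_force: 0.0
time_s: 3.1
ee_pos: [526.9, -189.5, 166.7]
eef_rot: [180.0, -0.1, 168.4]
force: [-0.1, 0.4, 0.0]
gripper_width: 0.703
gripper_force: 0.0
time_s: 4.1
ee_pos: [526.9, -189.5, 166.7]
eef_rot: [179.9, -0.0, -141.6]
force: [-0.2, 0.3, -0.9]
gripper_width: 0.7
gripper_force: 0.0
[ -27.4   -3.   104.7   -0.    78.3 -155.8]
```

```bash
python3 - <<'E'
from h import *
for n,(x0,x1,y0,y1) in {'top':(345,385,183,222),'scene':(312,350,155,188)}.items():
    im=cv2.imread(f'pics/{n}0.png')[y0:y1,x0:x1].astype(int)
    m=((im.min(2)>175)&(im.max(2)-im.min(2)<30)).astype(np.uint8)
    c=max(cv2.findContours(m,cv2.RETR_EXTERNAL,cv2.CHAIN_APPROX_NONE)[0],key=len)
    e=cv2.fitEllipse(cv2.convexHull(c)); u=np.array(e[0])+(x0,y0); print(n,u,e[1],onz(n,*u,56))
E
```

```text
top [364.74150467 201.75742149] (27.815784454345703, 29.004602432250977) [ 536.02174793 -183.84948633   56.        ]
scene [329.8790226  171.25988579] (21.565349578857422, 30.04967498779297) [ 537.18816397 -182.15146046   56.        ]
```

```bash
python3 -m handwheel '{"moves":[{"delta_pos":[0.23,0.19,0],"roll":1,"hand":50},{"delta_pos":[0,0,-0.2],"roll":1,"hand":50},{"delta_pos":[0,0,-0.6],"roll":1,"hand":50},{"delta_pos":[0,0,-0.6],"roll":0.1,"hand":50},{"delta_pos":[0,0,-0.6],"roll":0,"hand":50},{"delta_pos":[0,0,-0.4],"roll":0,"hand":50},{"delta_pos":[0,0,0],"roll":0,"hand":50}]}'
python3 -m handwheel '{"moves":[{"delta_pos":[0,0,0],"roll":0,"hand":20},{"delta_pos":[0,0,0],"roll":0,"hand":5},{"delta_pos":[0,0,0],"roll":0,"hand":5},{"delta_pos":[0,0,0],"roll":0,"hand":5},{"delta_pos":[0,0,0],"roll":0,"hand":5},{"delta_pos":[0,0,0],"roll":0,"hand":5}]}'
```

```text
time_s: 4.9
ee_pos: [534.4, -181.1, 68.1]
eef_rot: [179.7, -0.1, -126.4]
force: [-1.6, -0.7, 1.0]
gripper_width: 0.584
gripper_force: 0.0
time_s: 5.5
ee_pos: [538.1, -183.0, 73.3]
eef_rot: [-179.8, 0.0, -126.3]
force: [1.9, -2.0, 6.0]
gripper_width: 0.126
gripper_force: 62.6
```

```bash
for i in 1 2; do python3 -m handwheel '{"moves":[{"delta_pos":[0,0,0],"roll":-1,"hand":5},{"delta_pos":[0,0,0],"roll":-1,"hand":5},{"delta_pos":[0,0,0],"roll":-1,"hand":5},{"delta_pos":[0,0,0],"roll":-1,"hand":5},{"delta_pos":[0,0,0],"roll":-1,"hand":5},{"delta_pos":[0,0,0],"roll":-1,"hand":5},{"delta_pos":[0,0,0],"roll":-1,"hand":5},{"delta_pos":[0,0,0],"roll":-1,"hand":5}]}'; done; python3 -c "
from h import *
print(env.read_state()['wrist_torque'])"
```

```text
time_s: 6.3
ee_pos: [538.1, -183.0, 73.3]
eef_rot: [-179.8, 0.2, -166.5]
force: [2.0, -0.9, 5.3]
gripper_width: 0.124
gripper_force: 62.6
time_s: 7.1
ee_pos: [538.1, -183.0, 73.3]
eef_rot: [-180.0, 0.3, 153.5]
force: [3.1, -1.7, 4.8]
gripper_width: 0.123
gripper_force: 62.6
[-0.26722378 -0.34011609  0.08716918]
```

```bash
for i in 1 2 3; do python3 -m handwheel '{"moves":[{"delta_pos":[0,0,0],"roll":-1,"hand":5},{"delta_pos":[0,0,0],"roll":-1,"hand":5},{"delta_pos":[0,0,0],"roll":-1,"hand":5},{"delta_pos":[0,0,0],"roll":-1,"hand":5},{"delta_pos":[0,0,0],"roll":-1,"hand":5},{"delta_pos":[0,0,0],"roll":-1,"hand":5},{"delta_pos":[0,0,0],"roll":-1,"hand":5},{"delta_pos":[0,0,0],"roll":-1,"hand":5}]}'; done; python3 -c "
from h import *
print(env.read_state()['wrist_torque'])"
```

```text
time_s: 7.9
ee_pos: [538.1, -183.0, 73.3]
eef_rot: [179.8, 0.2, 113.5]
force: [2.4, -2.1, 5.8]
gripper_width: 0.124
gripper_force: 62.6
time_s: 8.7
ee_pos: [538.1, -183.0, 73.3]
eef_rot: [179.8, 0.1, 73.5]
force: [2.6, -2.1, 5.9]
gripper_width: 0.125
gripper_force: 62.6
time_s: 9.5
ee_pos: [538.1, -183.1, 73.3]
eef_rot: [179.8, -0.1, 33.5]
force: [2.6, -1.9, 6.0]
gripper_width: 0.128
gripper_force: 62.6
[-0.34120138 -0.35102788  0.11765212]
```

```bash
python3 -m handwheel '{"moves":[{"delta_pos":[0,0,0],"roll":-0.6,"hand":5},{"delta_pos":[0,0,0],"roll":-0.6,"hand":5},{"delta_pos":[0,0,0],"roll":-0.3,"hand":5},{"delta_pos":[0,0,0],"roll":0,"hand":5},{"delta_pos":[0,0,0],"roll":0,"hand":5}]}';  python3 -c "
from h import *
print(env.read_state()['wrist_torque'])"
```

```text
time_s: 10.0
ee_pos: [538.1, -183.1, 73.3]
eef_rot: [179.8, -0.1, 26.4]
force: [2.3, -1.4, 6.1]
gripper_width: 0.126
gripper_force: 65.4
[-0.32963401 -0.3407385   0.87873849]
```

```bash
python3 -m handwheel '{"moves":[{"delta_pos":[0,0,0],"roll":0.3,"hand":40},{"delta_pos":[0,0,0],"roll":0,"hand":40},{"delta_pos":[0,0,0.5],"roll":0,"hand":50},{"delta_pos":[0,0,1],"roll":0,"hand":60},{"delta_pos":[0,0,1],"roll":0,"hand":60},{"delta_pos":[0,0,1],"roll":0,"hand":60},{"delta_pos":[-0.6,0,0.5],"roll":0,"hand":60},{"delta_pos":[-1,0,0],"roll":0,"hand":60},{"delta_pos":[-1,0,0],"roll":0,"hand":60}]}'
python3 - <<'E'
from h import *
a=shot('top','t2.png')[:,:,::-1]; b=shot('scene','s2.png')[:,:,::-1]
r=lambda i,x,y,w,h,f:cv2.resize(i[y:y+h,x:x+w],None,fx=f,fy=f,interpolation=cv2.INTER_CUBIC)
z=np.zeros((300,800,3),np.uint8)
A=r(a,210,212,40,30,10);B=r(b,215,245,40,30,10);C=r(a,345,183,40,30,10);D=r(b,312,155,40,30,10)
cv2.imwrite('pics/c3.png',np.vstack([np.hstack([A,B]),np.hstack([C,D])]))
for n,im,(x0,x1,y0,y1) in (('top',a,(214,240,214,240)),('scene',b,(216,250,248,282))):
    g=im[y0:y1,x0:x1].max(2); m=(g<70).astype(np.uint8)
    c=max(cv2.findContours(m,cv2.RETR_EXTERNAL,cv2.CHAIN_APPROX_NONE)[0],key=cv2.contourArea)+[[[x0,y0]]]
    R=cv2.minAreaRect(c); print(n,R,cv2.contourArea(c)); bp=cv2.boxPoints(R); print([onz(n,*p,75).round(1) for p in bp])
E
```

```text
time_s: 10.9
ee_pos: [431.2, -181.6, 231.3]
eef_rot: [-179.9, 0.0, 27.7]
force: [0.8, -0.3, 0.6]
gripper_width: 0.701
gripper_force: 0.0
top ((225.4405975341797, 225.4059295654297), (8.457816123962402, 15.52258014678955), 84.2894058227539) 100.0
[array([474.5, 232.3,  75. ]), array([478.8, 189.4,  75. ]), array([455.2, 186.4,  75. ]), array([450.9, 229.2,  75. ])]Traceback (most recent call last):
  File "<stdin>", line 9, in <module>
ValueError: max() iterable argument is empty
```

View pics/c3.png

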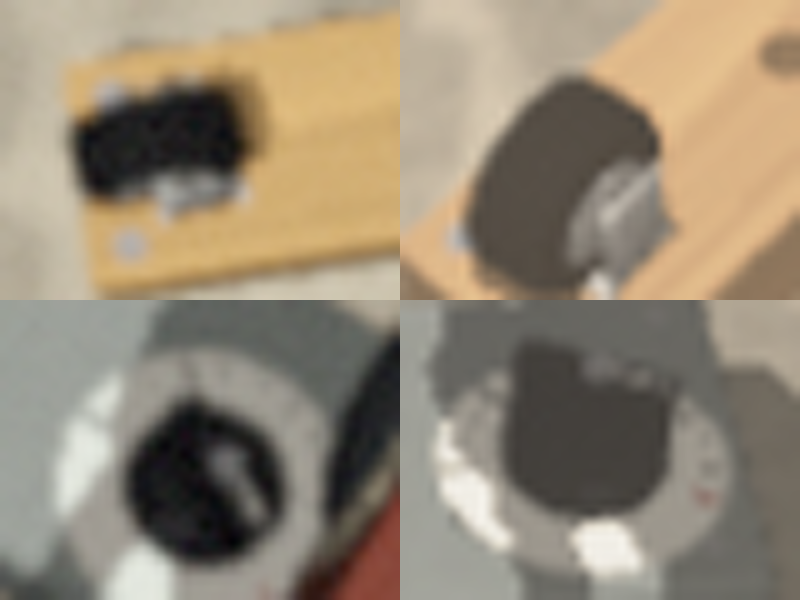

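```bash
python3 -m handwheel '{"moves":[{"delta_pos":[0.1,0.9,0],"roll":1,"hand":60},{"delta_pos":[0.1,1,0],"roll":1,"hand":60},{"delta_pos":[0.1,1,0],"roll":1,"hand":60},{"delta_pos":[0.1,1,0],"roll":1,"hand":60},{"delta_pos":[0.1,1,0],"roll":1,"hand":60},{"delta_pos":[0.1,1,0],"roll":1,"hand":60},{"delta_pos":[0.1,1,0],"roll":1,"hand":60},{"delta_pos":[0.1,1,0],"roll":1,"hand":60},{"delta_pos":[0,1,0],"roll":1,"hand":60},{"delta_pos":[0,0.7,0],"roll":1,"hand":60}]}'
python3 -m handwheel '{"moves":[{"delta_pos":[0,0.1,-0.3],"roll":1,"hand":60},{"delta_pos":[0,0,-0.6],"roll":1,"hand":60},{"delta_pos":[0,0,-0.6],"roll":1,"hand":60},{"delta_pos":[0,0,-0.3],"roll":1,"hand":60},{"delta_pos":[0,0,0],"roll":0,"hand":60}]}'
python3 -c "
from h import *
shot('top','t3.png');shot('scene','s3.png')"
```

```text
time_s: 12.0
ee_pos: [463.8, 204.5, 230.2]
eef_rot: [-179.9, 0.0, 78.0]
force: [-0.5, 0.0, -0.6]
gripper_width: 0.701
gripper_force: 0.0
time_s: 12.5
ee_pos: [462.4, 205.7, 155.7]
eef_rot: [-179.6, 0.0, 97.7]
force: [-0.5, 0.1, -0.4]
gripper_width: 0.698
gripper_force: 0.0
```

```bash
python3 -m handwheel '{"moves":[{"delta_pos":[0.03,0.01,-0.5],"roll":0,"hand":60},{"delta_pos":[0,0,-0.7],"roll":0,"hand":60},{"delta_pos":[0,0,-0.7],"roll":0,"hand":60},{"delta_pos":[0,0,-0.5],"roll":0,"hand":60},{"delta_pos":[0,0,-0.24],"roll":0,"hand":60},{"delta_pos":[0,0,0],"roll":0,"hand":60}]}'
python3 -m handwheel '{"moves":[{"delta_pos":[0,0,0],"roll":0,"hand":30},{"delta_pos":[0,0,0],"roll":0,"hand":20},{"delta_pos":[0,0,0],"roll":0,"hand":20},{"delta_pos":[0,0,0],"roll":0,"hand":20},{"delta_pos":[0,0,0],"roll":0,"hand":20}]}'
```

```text
time_s: 13.2
ee_pos: [465.3, 206.2, 53.2]
eef_rot: [-179.9, 0.0, 97.7]
force: [1.0, -0.6, -0.6]
gripper_width: 0.706
gripper_force: 0.0
time_s: 13.7
ee_pos: [466.8, 206.8, 56.0]
eef_rot: [179.9, -0.0, 97.7]
force: [-2.5, 0.1, 5.8]
gripper_width: 0.377
gripper_force: 59.6
```

```bash
python3 -m handwheel '{"moves":[{"delta_pos":[0.03,0,0],"roll":0,"hand":45},{"delta_pos":[0,0,0],"roll":0,"hand":45},{"delta_pos":[0,0,-0.1],"roll":0,"hand":45},{"delta_pos":[0,0,-0.1],"roll":0,"hand":45},{"delta_pos":[0,0,0],"roll":0,"hand":45}]}'
python3 -m handwheel '{"moves":[{"delta_pos":[0,0,0],"roll":0,"hand":30},{"delta_pos":[0,0,0],"roll":0,"hand":20},{"delta_pos":[0,0,0],"roll":0,"hand":20},{"delta_pos":[0,0,0],"roll":0,"hand":20},{"delta_pos":[0,0,0],"roll":0,"hand":20}]}'
```

```text
time_s: 14.2
ee_pos: [466.1, 206.0, 44.5]
eef_rot: [-179.9, 0.0, 97.7]
force: [0.2, -0.6, 0.5]
gripper_width: 0.525
gripper_force: 0.0
time_s: 14.7
ee_pos: [466.7, 206.3, 45.5]
eef_rot: [-180.0, 0.0, 97.7]
force: [0.2, 0.4, -1.2]
gripper_width: 0.385
gripper_force: 59.7
```

```bash
python3 -m handwheel '{"moves":[{"delta_pos":[0,0,0.2],"roll":0,"hand":20},{"delta_pos":[0,0,0.3],"roll":0,"hand":20},{"delta_pos":[0,0,0.5],"roll":0,"hand":20},{"delta_pos":[0,0,0.5],"roll":0,"hand":20},{"delta_pos":[0,0,0.3],"roll":0,"hand":20},{"delta_pos":[0,0,0.2],"roll":0,"hand":20},{"delta_pos":[0,0,0],"roll":0,"hand":20},{"delta_pos":[0,0,0],"roll":0,"hand":20}]}'
python3 - <<'E'
from h import *
a=shot('top','t4.png')[:,:,::-1]; b=shot('scene','s4.png')[:,:,::-1]
r=lambda i,x,y,w,h,f:cv2.resize(i[y:y+h,x:x+w],None,fx=f,fy=f,interpolation=cv2.INTER_CUBIC)
cv2.imwrite('pics/c4.png',np.hstack([r(a,190,160,80,100,5),r(b,200,190,80,100,5)]))
E
```

```text
time_s: 15.5
ee_pos: [466.5, 206.2, 125.2]
eef_rot: [-180.0, 0.0, 97.7]
force: [-0.8, 0.1, -1.0]
gripper_width: 0.384
gripper_force: 59.7
```

View pics/c4.png

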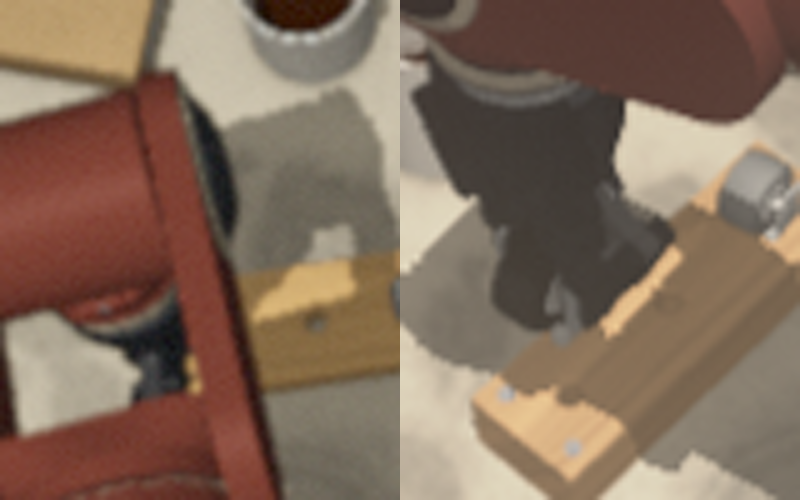

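```bash
python3 -m handwheel '{"moves":[{"delta_pos":[0.4,-0.1,0],"roll":1,"hand":20},{"delta_pos":[0.4,-0.1,0],"roll":1,"hand":20},{"delta_pos":[0.4,0,0],"roll":1,"hand":20},{"delta_pos":[0,0,0],"roll":1,"hand":20},{"delta_pos":[0,0,0],"roll":1,"hand":20},{"delta_pos":[0,0,0],"roll":1,"hand":20},{"delta_pos":[0,0,0],"roll":1,"hand":20},{"delta_pos":[0,0,0],"roll":1,"hand":20},{"delta_pos":[0,0,0],"roll":1,"hand":20}]}'
python3 -m handwheel '{"moves":[{"delta_pos":[0,0,0],"roll":1,"hand":20},{"delta_pos":[0,0,0],"roll":1,"hand":20},{"delta_pos":[0,0,0],"roll":1,"hand":20},{"delta_pos":[0,0,0],"roll":1,"hand":20},{"delta_pos":[0,0,0],"roll":1,"hand":20},{"delta_pos":[0,0,0],"roll":1,"hand":20},{"delta_pos":[0,0,0],"roll":1,"hand":20},{"delta_pos":[0,0,0],"roll":1,"hand":20},{"delta_pos":[0,0,0],"roll":1,"hand":20},{"delta_pos":[0,0,0],"roll":0.3,"hand":20}]}'
```

```text
time_s: 16.5
ee_pos: [514.2, 198.1, 124.4]
eef_rot: [-179.9, -0.1, 142.9]
force: [0.7, -0.4, -1.4]
gripper_width: 0.383
gripper_force: 59.9
time_s: 17.5
ee_pos: [514.3, 198.2, 124.5]
eef_rot: [-180.0, -0.1, -170.7]
force: [0.2, -0.2, -2.3]
gripper_width: 0.38
gripper_force: 59.9
```

```bash
python3 -m handwheel '{"moves":[{"delta_pos":[0,0,-0.5],"roll":0,"hand":20},{"delta_pos":[0,0,-0.5],"roll":0,"hand":20},{"delta_pos":[0,0,-0.5],"roll":0,"hand":20},{"delta_pos":[0,0,-0.2],"roll":0,"hand":20},{"delta_pos":[0,0,0],"roll":0,"hand":20}]}'
for i in 1 2 3; do python3 -m handwheel '{"moves":[{"delta_pos":[-0.1,-0.016,0],"roll":0,"hand":20},{"delta_pos":[-0.1,-0.016,0],"roll":0,"hand":20}]}';done
```

```text
time_s: 18.0
ee_pos: [513.4, 197.9, 55.8]
eef_rot: [-180.0, -0.2, -170.8]
force: [-1.5, 0.4, -1.9]
gripper_width: 0.383
gripper_force: 59.9
time_s: 18.2
ee_pos: [507.6, 197.2, 59.0]
eef_rot: [180.0, 0.1, -170.8]
force: [0.1, 0.2, -0.8]
gripper_width: 0.381
gripper_force: 59.9
time_s: 18.4
ee_pos: [502.8, 196.6, 60.0]
eef_rot: [180.0, 0.7, -170.8]
force: [13.0, 2.5, -7.3]
gripper_width: 0.378
gripper_force: 60.2
time_s: 18.6
ee_pos: [497.1, 195.7, 61.7]
eef_rot: [179.9, 1.0, -170.8]
force: [12.1, 1.9, -4.1]
gripper_width: 0.378
gripper_force: 59.8
```

```bash
python3 -m handwheel '{"moves":[{"delta_pos":[-0.1,-0.016,-0.03],"roll":0,"hand":20},{"delta_pos":[-0.1,-0.016,-0.03],"roll":0,"hand":20},{"delta_pos":[-0.1,-0.016,-0.03],"roll":0,"hand":20},{"delta_pos":[-0.1,-0.016,-0.03],"roll":0,"hand":20},{"delta_pos":[0,0,0],"roll":0,"hand":20}]}'
python3 -c "
from h import *
a=shot('scene','s5.png')[:,:,::-1]
cv2.imwrite('pics/c5.png',cv2.resize(a[160:280,200:300],None,fx=5,fy=5,interpolation=cv2.INTER_CUBIC))"
```

```text
time_s: 19.1
ee_pos: [482.1, 193.3, 58.5]
eef_rot: [179.9, 1.1, -170.8]
force: [11.3, 1.4, 3.8]
gripper_width: 0.377
gripper_force: 60.1
```

View pics/c5.png

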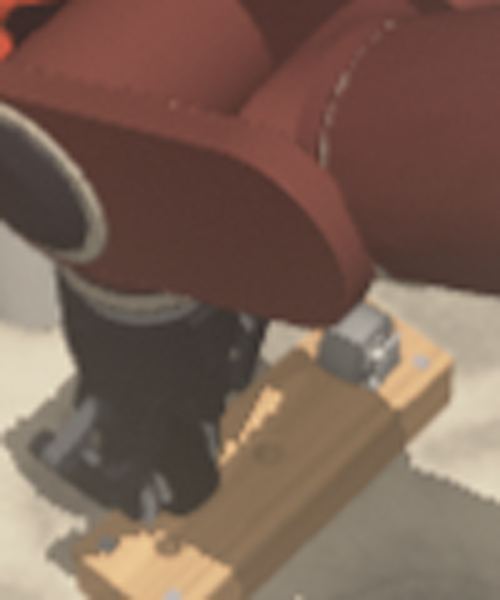

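```bash
python3 -m handwheel '{"moves":[{"delta_pos":[-0.1,-0.016,0],"roll":0,"hand":20},{"delta_pos":[-0.1,-0.016,0],"roll":0,"hand":20},{"delta_pos":[0,0,0],"roll":0,"hand":20}]}'
python3 -m handwheel '{"moves":[{"delta_pos":[0.1,0.02,0],"roll":0,"hand":20},{"delta_pos":[0.5,0.08,0],"roll":0,"hand":20},{"delta_pos":[0.5,0.08,0.2],"roll":0,"hand":20},{"delta_pos":[0.3,0,0.7],"roll":-1,"hand":20},{"delta_pos":[0,0,1],"roll":-1,"hand":20},{"delta_pos":[0,0,1],"roll":-1,"hand":20},{"delta_pos":[0,0,1],"roll":-1,"hand":20},{"delta_pos":[0,0,0.8],"roll":-1,"hand":20},{"delta_pos":[0,0,0],"roll":-1,"hand":20}]}'
python3 -c "
from h import *
a=shot('scene','s6.png')[:,:,::-1];b=shot('top','t6.png')
print(proj('scene',env.read_state()['ee_pos']),proj('top',env.read_state()['ee_pos']))"
```

```text
time_s: 19.45
ee_pos: [473.9, 192.0, 59.1]
eef_rot: [180.0, 1.0, -170.8]
force: [6.2, 1.5, 9.4]
gripper_width: 0.38
gripper_force: 60.7
time_s: 20.35
ee_pos: [525.5, 198.5, 248.7]
eef_rot: [179.6, 0.6, 159.0]
force: [-0.1, 0.0, -1.8]
gripper_width: 0.378
gripper_force: 59.8
[213.86627802 197.04323382] [220.59862087 191.09142421]
```

```bash
python3 -m handwheel '{"moves":[{"delta_pos":[0,-0.6,0],"roll":-1,"hand":20},{"delta_pos":[0,-0.9,0],"roll":-1,"hand":20},{"delta_pos":[0,-1,0],"roll":-1,"hand":20},{"delta_pos":[0,-1,0],"roll":0,"hand":20},{"delta_pos":[0.1,-0.9,0],"roll":0,"hand":20},{"delta_pos":[0.1,-0.6,0],"roll":0,"hand":20},{"delta_pos":[0,-0.3,0],"roll":0,"hand":20},{"delta_pos":[0,0,0],"roll":0,"hand":20},{"delta_pos":[0,0,0],"roll":0,"hand":20}]}'
python3 - <<'E'
from h import *
a=shot('scene','s7.png')[:,:,::-1]; b=shot('top','t7.png')[:,:,::-1]
t=env.read_state()['ee_pos'];print(t,proj('scene',t),proj('top',t))
r=lambda i,x,y,w,h,f:cv2.resize(i[y:y+h,x:x+w],None,fx=f,fy=f,interpolation=cv2.INTER_CUBIC)
cv2.imwrite('pics/c7.png',np.hstack([r(a,230,90,80,120,5),r(b,265,120,80,120,5)]))
E
```

```text
time_s: 21.35
ee_pos: [530.4, -13.4, 240.3]
eef_rot: [180.0, -0.1, 144.3]
force: [0.1, 0.5, -0.7]
gripper_width: 0.378
gripper_force: 59.9
[530.62855273 -12.94984947 240.62818491] [287.82186989 151.20616499] [308.28766998 188.3456103 ]
```

View pics/c7.png

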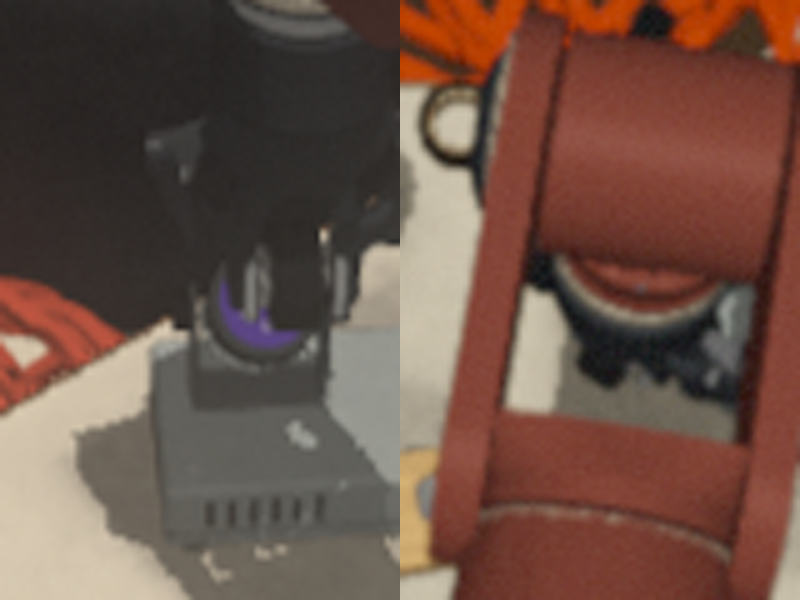

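```bash
for i in 1 2; do python3 -m handwheel '{"moves":[{"delta_pos":[0,0,0],"roll":-1,"hand":20},{"delta_pos":[0,0,0],"roll":-1,"hand":20},{"delta_pos":[0,0,0],"roll":-1,"hand":20},{"delta_pos":[0,0,0],"roll":-1,"hand":20},{"delta_pos":[0,0,0],"roll":-1,"hand":20},{"delta_pos":[0,0,0],"roll":-1,"hand":20},{"delta_pos":[0,0,0],"roll":-1,"hand":20},{"delta_pos":[0,0,0],"roll":-1,"hand":20},{"delta_pos":[0,0,0],"roll":-1,"hand":20}]}';done
python3 - <<'E'
from h import *
a=shot('scene','s8.png')[:,:,::-1]
t=env.read_state()['ee_pos'];print(t,proj('scene',t))
b=cv2.resize(a[110:190,250:340],None,fx=7,fy=7,interpolation=cv2.INTER_CUBIC)
cv2.imwrite('pics/c8.png',np.clip(b*1.4,0,255).astype(np.uint8))
E
```

```text
time_s: 22.35
ee_pos: [530.8, -12.8, 240.9]
eef_rot: [-180.0, -0.0, 99.1]
force: [-0.0, -0.1, -1.2]
gripper_width: 0.375
gripper_force: 59.9
time_s: 23.25
ee_pos: [530.8, -12.9, 240.8]
eef_rot: [-180.0, -0.0, 54.1]
force: [-0.3, 0.4, -1.8]
gripper_width: 0.376
gripper_force: 59.9
[530.7968677  -12.8733559  240.87323399] [287.75209246 151.1035322 ]
```

View pics/c8.png

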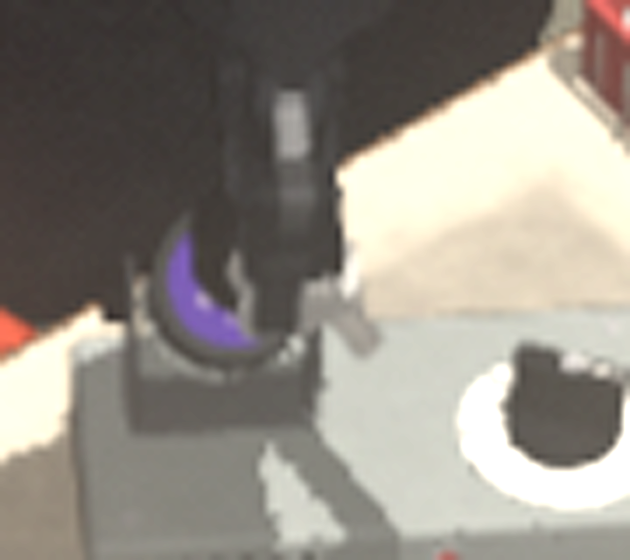

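```bash
python3 - <<'E'
from h import *
t=np.array([530.8,-12.9,240.8]); az=np.radians(54.1); h=np.array([np.cos(az),np.sin(az),0]); n=np.array([-np.sin(az),np.cos(az),0])
for p in((368,345),(360,338),(335,306),(350,295),(330,315),(380,333),(357,357)):
    o,d=ray('scene',p[0]/7+249.93-.0,p[1]/7+109.93); q=o+d*((t-o)@n)/(d@n); q-=t; print(p,'along -y',round(-q@h,1),'z',round(q[2],1))
for th in(30,35,40,45):
    s=np.radians(th); print(th,'tip',55.5*np.sin(s),19-55.5*np.cos(s),'base',24.5*np.sin(s),19-24.5*np.cos(s))
E
```

```text
(368, 345) along -y 35.7 z -28.2
(360, 338) along -y 32.8 z -24.7
(335, 306) along -y 23.6 z -9.4
(350, 295) along -y 28.3 z -4.7
(330, 315) along -y 22.1 z -13.4
(380, 333) along -y 39.4 z -22.8
(357, 357) along -y 32.3 z -33.6
30 tip 27.749999999999996 -29.064409910036346 base 12.249999999999998 -2.2176223927187486
35 tip 31.833492217483055 -26.462938458039048 base 14.052622690600629 -1.0692250850802978
40 tip 35.67471233760293 -23.515466593103277 base 15.748296437320212 0.2319111435850374
45 tip 39.244426355853385 -20.244426355853392 base 17.324116139070412 1.6758838609295843
```

```bash
python3 - <<'E'
import cv2,numpy as np
a=cv2.imread('pics/s8.png').astype(int)
print('cols 290-308')
for v in range(146,165):print(v,' '.join('%3d/%+3d'%(a[v,u].mean(),a[v,u,2]-a[v,u,0]) for u in range(290,309)))
E
```

```text
cols 290-308
146  53/ +5  54/ +6  53/ +5  54/ +5  52/ +7  51/ +6  50/ +6  50/ +7  50/ +7 121/+10 167/+18 177/+28 176/+32 175/+33 174/+32 173/+33 169/+31 165/+30 160/+30
147  54/ +5  56/ +5  56/ +5  56/ +6  52/ +5  50/ +5  50/ +6  51/ +8  51/ +8 141/+11 177/+15 178/+27 173/+33 172/+33 169/+32 166/+30 162/+29 160/+29 157/+29
148  54/ +5  54/ +6  55/ +5  54/ +5  52/ +6  51/ +5  58/ +7  54/ +7  55/ +8 155/+13 182/+13 175/+26 169/+32 165/+31 161/+29 158/+28 155/+29 156/+28 158/+29
149  53/ +5  53/ +6  52/ +6  56/ +5  52/ +5  58/ +6  86/ +7  80/ +7 104/ +9 163/+13 181/+14 161/+21 157/+28 155/+29 153/+27 151/+27 151/+27 153/+28 157/+28
150  52/ +6  51/ +7  56/ +5  78/ +6 100/ +7 107/ +9 118/ +9 106/ +9 133/+10 169/+14 180/+14 149/+18 145/+25 150/+27 148/+27 149/+26 150/+27 152/+27 153/+27
151  54/ +6  53/ +6  60/ +5  91/ +7 119/ +9 120/+10 126/+11 113/ +9 122/+10 167/+13 158/+12 135/+16 145/+25 152/+28 150/+28 150/+26 149/+27 150/+27 150/+27
152  53/ +5  53/ +6  66/ +6  93/ +7 110/ +9 108/ +9 112/+10 108/ +9 106/ +9 137/+11 126/+11 124/+16 145/+25 151/+27 150/+27 151/+28 149/+27 148/+27 148
[... 1176 characters left out ...]
/ +6 126/ +7 114/ +9 120/ +9 134/ +9 145/ +7 147/ +7 148/ +7 147/ +6 148/ +7
161 115/ +5 102/ +6  91/ +5  71/ +6  63/ +7  73/ +7 133/ +6 148/ +6 149/ +6 149/ +7 142/ +7 135/ +7 137/ +8 146/ +7 147/ +7 147/ +7 148/ +7 148/ +7 148/ +8
162  84/ +6  83/ +6  81/ +6  66/ +6  62/ +7  75/ +6 132/ +6 148/ +7 148/ +6 148/ +7 147/ +7 146/ +8 146/ +8 147/ +7 147/ +7 147/ +7 147/ +7 147/ +8 148/ +7
163  74/ +6  72/ +6  71/ +5  63/ +7  65/ +6  77/ +6 133/ +6 147/ +7 148/ +7 148/ +7 147/ +7 147/ +7 147/ +7 148/ +7 147/ +7 146/ +7 148/ +7 147/ +7 148/ +7
164  67/ +6  69/ +6  68/ +6  64/ +6  66/ +6  75/ +6 112/ +6 141/ +7 148/ +6 148/ +7 148/ +7 147/ +7 147/ +7 147/ +6 147/ +7 147/ +7 148/ +7 147/ +7 148/ +7
```

```bash
python3 - <<'E'
from h import *
t=np.array([530.8,-12.9,240.8]); az=np.radians(54.1); h=np.array([np.cos(az),np.sin(az),0]); n=np.array([-np.sin(az),np.cos(az),0])
P=[]
for k in(.66,.71,.76):
  P=[]
  for v in(154,157,159.8):
    o,d=ray('scene',300.8+k*(v-157),v); q=o+d*((t-o)@n)/(d@n)-t; P.append((-q@h,q[2]))
  P=np.array(P); D=P[2]-P[0]; print(k,P.round(1).tolist(),np.degrees(np.arctan2(D[0],-D[1])))
E
```

```text
0.66 [[26.1, -10.7], [31.3, -20.7], [36.2, -30.1]] 27.387713955542495
0.71 [[25.7, -10.6], [31.3, -20.7], [36.5, -30.1]] 28.899439412062566
0.76 [[25.4, -10.6], [31.3, -20.7], [36.8, -30.2]] 30.36235023160436
```

```bash
python3 -m handwheel '{"moves":[{"delta_pos":[0,0.4,0],"roll":1,"hand":20},{"delta_pos":[0,0.8,0],"roll":1,"hand":20},{"delta_pos":[-0.1,0.9,0],"roll":1,"hand":20},{"delta_pos":[-0.2,0.9,0],"roll":1,"hand":20},{"delta_pos":[-0.2,0.9,0],"roll":1,"hand":20},{"delta_pos":[-0.2,0.8,0],"roll":1,"hand":20},{"delta_pos":[-0.1,0.5,0],"roll":1,"hand":20},{"delta_pos":[0,0,0],"roll":1,"hand":20},{"delta_pos":[0,0,0],"roll":1,"hand":20}]}'
for i in 1 2; do python3 -m handwheel '{"moves":[{"delta_pos":[0,0,0],"roll":1,"hand":20},{"delta_pos":[0,0,0],"roll":1,"hand":20},{"delta_pos":[0,0,0],"roll":1,"hand":20},{"delta_pos":[0,0,0],"roll":1,"hand":20},{"delta_pos":[0,0,0],"roll":1,"hand":20},{"delta_pos":[0,0,0],"roll":1,"hand":20},{"delta_pos":[0,0,0],"roll":1,"hand":20},{"delta_pos":[0,0,0],"roll":1,"hand":20},{"delta_pos":[0,0,0],"roll":1,"hand":20}]}';done
```

```text
time_s: 24.2
ee_pos: [498.1, 195.7, 240.9]
eef_rot: [-180.0, -0.0, 99.7]
force: [-0.1, 0.1, -1.9]
gripper_width: 0.38
gripper_force: 59.9
time_s: 25.1
ee_pos: [498.4, 194.8, 240.9]
eef_rot: [180.0, -0.0, 144.6]
force: [0.5, -0.2, -1.3]
gripper_width: 0.379
gripper_force: 59.9
time_s: 26.0
ee_pos: [498.4, 194.8, 240.9]
eef_rot: [180.0, -0.0, -170.4]
force: [-0.7, -0.1, -1.1]
gripper_width: 0.378
gripper_force: 59.9
```

Lower 187 mm, then push.

```bash
python3 -m handwheel '{"moves":[{"delta_pos":[0,0,-0.5],"roll":0,"hand":20},{"delta_pos":[0,0,-0.9],"roll":0,"hand":20},{"delta_pos":[0,0,-1],"roll":0,"hand":20},{"delta_pos":[0,0,-1],"roll":0,"hand":20},{"delta_pos":[0,0,-0.8],"roll":0,"hand":20},{"delta_pos":[0,0,-0.4],"roll":0,"hand":20},{"delta_pos":[0,0,-0.1],"roll":0,"hand":20},{"delta_pos":[0,0,0],"roll":0,"hand":20}]}'
for i in 1 2; do python3 -m handwheel '{"moves":[{"delta_pos":[-0.12,-0.02,0],"roll":0,"hand":20},{"delta_pos":[-0.12,-0.02,0],"roll":0,"hand":20}]}';done
```

```text
time_s: 26.8
ee_pos: [498.5, 194.4, 52.7]
eef_rot: [180.0, -0.1, -170.7]
force: [0.6, 0.0, -1.7]
gripper_width: 0.38
gripper_force: 59.9
time_s: 27.0
ee_pos: [490.2, 192.7, 54.7]
eef_rot: [180.0, 0.2, -170.8]
force: [-0.2, -0.3, -1.5]
gripper_width: 0.379
gripper_force: 59.9
time_s: 27.2
ee_pos: [479.7, 190.7, 53.7]
eef_rot: [180.0, 0.1, -170.8]
force: [3.0, 0.8, -2.4]
gripper_width: 0.379
gripper_force: 59.9
```

```bash
python3 -m handwheel '{"moves":[{"delta_pos":[-0.09,-0.015,0],"roll":0,"hand":20},{"delta_pos":[-0.09,-0.015,0],"roll":0,"hand":20},{"delta_pos":[-0.09,-0.015,0],"roll":0,"hand":20},{"delta_pos":[0,0,0],"roll":0,"hand":20}]}'
python3 -m handwheel '{"moves":[{"delta_pos":[0.1,0.02,0],"roll":0,"hand":20},{"delta_pos":[0.5,0.08,0],"roll":0,"hand":20},{"delta_pos":[0.5,0.08,0.2],"roll":-1,"hand":20},{"delta_pos":[0.2,0,0.7],"roll":-1,"hand":20},{"delta_pos":[0,0,1],"roll":-1,"hand":20},{"delta_pos":[0,0,1],"roll":-1,"hand":20},{"delta_pos":[0,0,1],"roll":-1,"hand":20},{"delta_pos":[0,-0.2,0.8],"roll":-1,"hand":20},{"delta_pos":[0,-0.6,0],"roll":-1,"hand":20},{"delta_pos":[0,-0.8,0],"roll":-1,"hand":20}]}'
```

```text
time_s: 27.6
ee_pos: [475.3, 189.9, 57.7]
eef_rot: [180.0, 1.0, -170.8]
force: [8.4, 1.7, 5.4]
gripper_width: 0.379
gripper_force: 60.8
time_s: 28.6
ee_pos: [520.9, 132.2, 242.5]
eef_rot: [179.9, 0.1, 149.1]
force: [-0.2, -0.7, -1.6]
gripper_width: 0.373
gripper_force: 60.0
```

```bash
python3 -m handwheel '{"moves":[{"delta_pos":[0,0.8,0],"roll":1,"hand":20},{"delta_pos":[-0.2,0.7,0],"roll":1,"hand":20},{"delta_pos":[-0.4,0,-0.4],"roll":1,"hand":20},{"delta_pos":[-0.2,0,-0.8],"roll":1,"hand":20},{"delta_pos":[0,0,-1],"roll":1,"hand":20},{"delta_pos":[0,0,-1],"roll":1,"hand":20},{"delta_pos":[0,0,-0.9],"roll":1,"hand":20},{"delta_pos":[0,0,-0.5],"roll":1,"hand":20},{"delta_pos":[0,0,-0.1],"roll":0,"hand":20},{"delta_pos":[0,0,0],"roll":0,"hand":20}]}'
```

```text
time_s: 29.6
ee_pos: [488.1, 191.8, 52.3]
eef_rot: [-180.0, -0.1, -170.9]
force: [0.4, 0.7, -0.6]
gripper_width: 0.378
gripper_force: 60.3
```

```bash
python3 -m handwheel '{"moves":[{"delta_pos":[-0.12,-0.02,0],"roll":0,"hand":20},{"delta_pos":[-0.12,-0.02,-0.02],"roll":0,"hand":20}]}'
for i in 1 2; do python3 -m handwheel '{"moves":[{"delta_pos":[-0.1,-0.016,-0.03],"roll":0,"hand":20},{"delta_pos":[-0.1,-0.016,-0.03],"roll":0,"hand":20}]}'; done
```

```text
time_s: 29.8
ee_pos: [480.4, 190.8, 54.2]
eef_rot: [180.0, 0.2, -170.8]
force: [0.7, -0.1, -1.0]
gripper_width: 0.38
gripper_force: 60.3
time_s: 30.0
ee_pos: [477.6, 190.3, 53.9]
eef_rot: [180.0, 1.0, -170.8]
force: [15.1, 2.6, -1.2]
gripper_width: 0.374
gripper_force: 60.4
time_s: 30.2
ee_pos: [471.5, 189.4, 53.5]
eef_rot: [179.9, 1.2, -170.8]
force: [13.3, 1.1, 2.2]
gripper_width: 0.375
gripper_force: 60.5
```

```bash
python3 -m handwheel '{"moves":[{"delta_pos":[-0.1,-0.016,-0.03],"roll":0,"hand":20},{"delta_pos":[-0.03,0,0],"roll":0,"hand":20}]}'
python3 -m handwheel '{"moves":[{"delta_pos":[0.1,0.02,0],"roll":0,"hand":20},{"delta_pos":[0.5,0.08,0],"roll":0,"hand":20},{"delta_pos":[0.5,0.08,0.2],"roll":-1,"hand":20},{"delta_pos":[0.3,0,0.7],"roll":-1,"hand":20},{"delta_pos":[0.1,0,1],"roll":-1,"hand":20},{"delta_pos":[0,0,1],"roll":-1,"hand":20},{"delta_pos":[0,0,1],"roll":-1,"hand":20},{"delta_pos":[0,-0.2,0.8],"roll":-1,"hand":20},{"delta_pos":[0,-0.6,0],"roll":-1,"hand":20},{"delta_pos":[0,-0.8,0],"roll":-1,"hand":20}]}'
python3 -m handwheel '{"moves":[{"delta_pos":[0,-0.8,0],"roll":-1,"hand":20},{"delta_pos":[0,-0.9,0],"roll":-1,"hand":20},{"delta_pos":[0,-0.9,0],"roll":-1,"hand":20},{"delta_pos":[0,-0.7,0],"roll":-1,"hand":20},{"delta_pos":[0,-0.3,0],"roll":-1,"hand":20},{"delta_pos":[0,0,0],"roll":-1,"hand":20},{"delta_pos":[0,0,0],"roll":-1,"hand":20},{"delta_pos":[0,0,0],"roll":-1,"hand":20},{"delta_pos":[0,0,0],"roll":-1,"hand":20},{"delta_pos":[0,0,0],"roll":-1,"hand":20}]}'
python3 -m handwheel '{"moves":[{"delta_pos":[0,0,0],"roll":-1,"hand":20},{"delta_pos":[0,0,0],"roll":-1,"hand":20},{"delta_pos":[0,0,0],"roll":-1,"hand":20},{"delta_pos":[0,0,0],"roll":-1,"hand":20},{"delta_pos":[0,0,0],"roll":-1,"hand":20},{"delta_pos":[0,0,0],"roll":-1,"hand":20},{"delta_pos":[0,0,0],"roll":-1,"hand":20},{"delta_pos":[0,0,0],"roll":-1,"hand":20},{"delta_pos":[0,0,0],"roll":-1,"hand":20},{"delta_pos":[0,0,0],"roll":0,"hand":20}]}'
python3 - <<'E'
from h import *
a=shot('scene','s9.png')
t=env.read_state()['ee_pos'];print(t,env.read_state()['eef_rot'],proj('scene',t))
a=a.astype(int);u0=288
print(' '*4,' '.join('%3d'%u for u in range(u0,u0+20)))
for v in range(136,166):print(v,' '.join('%3d'%a[v,u].mean() for u in range(u0,u0+20)))
E
```

```text
time_s: 30.4
ee_pos: [465.4, 188.5, 52.1]
eef_rot: [180.0, 1.1, -170.8]
force: [9.6, -0.1, 5.9]
gripper_width: 0.373
gripper_force: 60.6
time_s: 31.4
ee_pos: [518.6, 130.7, 237.1]
eef_rot: [179.8, 0.2, 149.1]
force: [0.5, -1.0, -1.5]
gripper_width: 0.376
gripper_force: 59.8
time_s: 32.4
ee_pos: [517.7, -13.5, 234.8]
eef_rot: [180.0, 0.0, 99.0]
force: [-0.1, -0.9, -1.8]
gripper_width: 0.38
gripper_force: 59.8
time_s: 33.4
ee_pos: [517.8, -13.5, 234.8]
eef_rot: [180.0, -0.0, 54.2]
force: [0.1, 0.6, -1.4]
gripper_width: 0.38
gripper_force: 59.8
[517.8778213  -13.46613399 234.68726346] [ 1.79958349e+02 -2.40173148e-02  5.42976011e+01] [291.55559179 155.99862522]
     288 289 290 291 292 293 294 295 296 297 298 299 300 301 302 303 304 305 306 307
136  49  48  47  47  46  57 104 116 118 117  82  52  55  58 134 179 188 187 188 187
137  50  48  48  47  49  51 103 102  96  96  73  52  56  59 134 178 187 187 188 187
138  50  49  50  49  50  53  86  80  71  71  66  56  57  57 133 176 186 187 187 186
139  50  49  51  51  51  53  66  71  72  73  67  59  57  57 131 174 185 185 186 185
140  51  50 
[... 1471 characters left out ...]
 103 105 105 107 107 109 132
158  91  96  69  55  55  56  55  56  70  95 102 102 103 103 103 106 108 111 114 118
159  93  91  66  55  55  55  56  56  71  95 101 101 101 104 110 113 119 114 116 119
160  92  91  66  55  55  56  56  55  76 101 103 100 102 112 130 135 140 127 116 115
161  93  91  66  55  55  55  55  55  80 112 110 107 115 131 144 149 148 143 135 118
162  90  95  76  66  66  67  63  67 100 130 124 129 137 143 146 148 147 147 147 137
163  77  83  76  70  71  69  67  74 124 146 142 145 147 146 147 147 147 147 147 147
164  68  69  68  68  68  63  65  74 112 141 149 148 148 148 146 147 147 147 147 148
165  68  69  67  68  68  63  66  84 118 143 148 149 148 148 148 148 147 147 148 149
```

```bash
python3 - <<'E'
import cv2
a=cv2.imread('pics/s9.png').astype(int);u0=299
print(' '*3,' '.join('%3d'%u for u in range(u0,u0+20)))
for v in range(152,168):print(v,' '.join('%3d'%a[v,u].mean() for u in range(u0,u0+20)))
b=cv2.resize(a[120:180,270:340].astype('uint8'),None,fx=8,fy=8,interpolation=2);cv2.imwrite('pics/c9.png',b)
E
```

```text
299 300 301 302 303 304 305 306 307 308 309 310 311 312 313 314 315 316 317 318
152  53  54  70  61  68 146 168 188 163 149 149 148 150 151 151 153 153 153 151 150
153  54  60 112  89 100 153 170 165 152 146 147 146 148 151 153 153 152 151 150 151
154  54  87 120 107 119 157 150 123 132 143 146 146 149 144 144 144 139 137 137 138
155  98 115 112 107 112 132 117 110 119 137 144 146 149 146 144 145 142 142 140 140
156 121 118 108 106 106 107 105 111 134 134 143 146 148 150 150 150 151 151 149 148
157 112 106 103 105 105 107 107 109 132 126 129 143 148 148 148 148 147 147 147 148
158 102 103 103 103 106 108 111 114 118 119 116 123 135 146 148 147 147 148 148 148
159 101 101 104 110 113 119 114 116 119 121 118 111 117 139 148 147 148 149 149 150
160 100 102 112 130 135 140 127 116 115 117 119 117 112 134 146 148 149 150 149 149
161 107 115 131 144 149 148 143 135 118 113 116 117 117 127 143 147 149 150 150 148
162 129 137 143 146 148 147 147 147 137 118 111 113 122 135 145 148 149 150 150 149
163 145 147 146 147 147 147 147 147 147 139 124 129 138 146 149 148 149 150 149 159
164 148 148 148 146 147 147 147 147 148 148 142 145 149 149 150 148 147 149 159 202
165 149 148 148 148 148 147 147 148 149 148 148 148 149 149 150 149 149 158 201 226
166 148 148 147 148 148 149 149 149 150 149 149 149 149 149 150 149 149 180 223 230
167 148 148 147 148 148 148 148 148 150 149 149 148 147 148 148 149 158 209 227 230
```

View pics/c9.png

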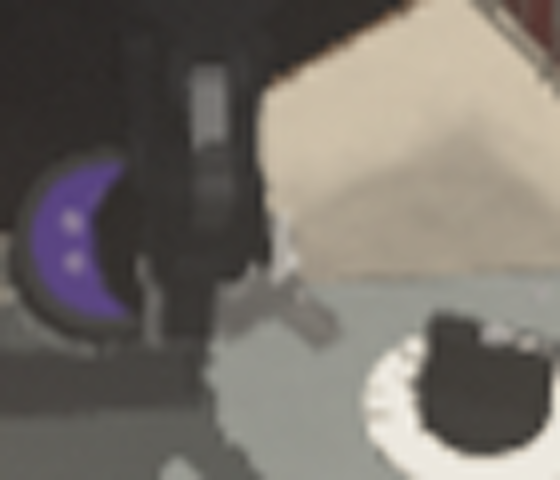

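```bash
python3 - <<'E'
from h import *
t=np.array([517.8,-13.5,234.8]); az=np.radians(54.2); h=np.array([np.cos(az),np.sin(az),0]); n=np.array([-np.sin(az),np.cos(az),0])
for k in(1.15,1.25,1.35):
  P=[]
  for v in(156,159,161.8):
    o,d=ray('scene',307.6+k*(v-159),v); q=o+d*((t-o)@n)/(d@n)-t; P.append((-q@h,q[2]))
  P=np.array(P); D=P[2]-P[0]; print(k,P.round(1).tolist(),np.degrees(np.arctan2(D[0],-D[1])))
E
```

```text
1.15 [[29.1, -1.9], [37.8, -12.0], [46.0, -21.7]] 40.4258294023859
1.25 [[28.4, -1.8], [37.8, -12.0], [46.7, -21.8]] 42.500469078220405
1.35 [[27.7, -1.8], [37.8, -12.0], [47.3, -21.8]] 44.43020877820161
```

```bash
for i in 1 2; do python3 -m handwheel '{"moves":[{"delta_pos":[0,0,0],"roll":1,"hand":20},{"delta_pos":[0,0,0],"roll":1,"hand":20},{"delta_pos":[0,0,0],"roll":1,"hand":20},{"delta_pos":[0,0,0],"roll":1,"hand":20},{"delta_pos":[0,0,0],"roll":1,"hand":20},{"delta_pos":[0,0,0],"roll":1,"hand":20},{"delta_pos":[0,0,0],"roll":1,"hand":20},{"delta_pos":[0,0,0],"roll":1,"hand":20},{"delta_pos":[0,0,0],"roll":1,"hand":20}]}';done
python3 -m handwheel '{"moves":[{"delta_pos":[0.18,-0.07,-0.14],"roll":0,"hand":20},{"delta_pos":[0.18,-0.07,-0.14],"roll":0,"hand":20},{"delta_pos":[0.18,-0.07,-0.14],"roll":0,"hand":20},{"delta_pos":[0.18,-0.06,-0.14],"roll":0,"hand":20},{"delta_pos":[0,0,0],"roll":0,"hand":20},{"delta_pos":[0,0,0],"roll":0,"hand":20},{"delta_pos":[0,0,0],"roll":0,"hand":20}]}'
python3 - <<'E'
from h import *
a=shot('scene','s10.png').astype(int);b,g,r=a[...,2],a[...,1],a[...,0]
m=(b>g+30)&(b>r+5); ys,xs=np.nonzero(m[125:185,255:320]); print('violet',xs.min()+255,xs.max()+255,ys.min()+125,ys.max()+125,len(xs))
for P in((583.8,-51.3,191.4),(610.8,-71,151.6),env.read_state()['ee_pos']):print(proj('scene',P))
for v in range(134,166):print(v,' '.join('%3d%s'%(a[v,u].mean(),'v' if m[v,u] else ' ') for u in range(268,300)))
E
```

```text
time_s: 34.35
ee_pos: [517.9, -13.5, 234.4]
eef_rot: [180.0, 0.0, 99.5]
force: [-1.0, 0.7, -2.2]
gripper_width: 0.376
gripper_force: 59.8
time_s: 35.25
ee_pos: [517.9, -13.5, 234.4]
eef_rot: [180.0, 0.0, 144.5]
force: [0.1, 0.6, -2.0]
gripper_width: 0.377
gripper_force: 59.8
time_s: 35.95
ee_pos: [546.9, -24.4, 211.9]
eef_rot: [180.0, 0.0, 144.2]
force: [-0.9, 0.7, -1.5]
gripper_width: 0.378
gripper_force: 59.8
violet 276 284 153 159 19
[284.77683692 147.2264024 ]
[283.31986599 149.59551867]
[286.53775191 154.15293064]
134  43   45   42   43   43   43   43   44   45   44   46   46   47   46   46   47   45   44   44   45   45   45   45   44   46   44   47   50   51   51   52   79 
135  44   46   46   46   43   45   41   46   45   45   46   47   47   46   45   43   45   44   45   46   45   44   47   46   46   51   50   50   53   54   53   64 
136  44   45   46   46   45   46   46   46   45   46   48   47   47   46   44   44   43   44   44   46   45   45   46   46   75  105   87   59   53   53   53   52 
137  46   45   46   46   48   47   47   47   46   46   48   48   48   48   44   44 
[... 3971 characters left out ...]
  92   92   72   63   69  134  151  151  150 
162  68   74   89   94   93   94   95  100  104   97   82   73   72   62   58   67   69   62   63   71   81   85   86   84   82   68   63   73  133  149  150  149 
163  70   70   82   85   85   88   86   81   88   94   91   90   97   90   72   79   76   69   71   72   72   73   74   71   71   63   64   74  133  149  149  149 
164  70   66   70   72   74   74   71   70   71   72   76   82   87   85   71   75   70   68   68   67   68   68   69   69   68   63   66   74  112  143  150  151 
165  70   66   69   68   68   69   68   68   68   69   69   67   68   68   68   67   68   68   68   69   67   69   69   69   69   63   67   84  119  145  150  149
```

```bash
python3 -c "
from cell import env
s=env.read_state();print(s['ee_pos'],abs(s['qvel']).max(),s['gripper_force'])
print(env.sign_off())"
```

```text
[546.94391189 -24.33118763 211.99761589] 0.2366000979697469 59.7758424282074
the job is handed in; nothing more can be done
None
```

I wound the timer to its stop and drew the black castor out. I handed in with it still gripped in the beam, stem at about 42° from vertical (40° wanted), tip aimed at about 52 mm from the glass; no pass/fail verdict came back, and the tip position is my camera estimate (±4 mm or so).

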